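Prop the supply box lid on its long stay

TASK

The lid of the plywood supply box has been thrown right back. Flip the box's long stay up against its stop, then tip the lid forward so that it comes to rest on the stay, propped half open. Leave the short stay lying down.

Things in the scene. Friction and masses are not known exactly. Their poses are not given: they have to be found in the camera images.
- supply_box: Open plywood box, fixed on the bench, 170 (own x) by 120 mm (own y); origin at the centre of its underside, z up. Front (-x) and rear (+x) walls 85 mm high, the side walls only 50, all 8 mm thick. On each side wall, at y = +56 or -56 mm, a stay pivots at x = -27.5, z = 72 mm in a steel fork (22 x 16 mm, top at z = 78). The long stay may be on either side. A jar 53 mm wide, 46 high stands inside, at the front.
- lid_hinge (a point): Middle of the lid's hinge line, on top of the box's rear wall (box x = 82.5, z = 85 mm), axes as the box's. The plywood lid runs 175 mm from it to its free edge, is 126 mm wide, 9 mm thick, 0.3 kg. At lid angle q its inner face runs from here along (-cos q, 0, sin q); its thickness lies on the outer side.
- lid (a joint): Lid angle, rad: 0 shut, 1.90 thrown back at its stop, where its weight keeps it at the start. Pushed from behind (1 to 2 N) past upright (1.57), it sinks forward by itself on its damped hinge, at about 1 rad/s, on to what holds it: about 0.75 on the raised long stay, 0.48 on the raised short one, else 0.
- long_stay (a joint): Angle of the long stay, rad: 0 lying flat, pointing from its pivot to the box's +x; swings up to its stop at 1.40, nearly upright, leaning towards the lid. Dark steel bar 10 x 10 mm, 100 mm from pivot to rubber tip. Its stiff pivot holds it wherever it is left (under 1 N at the tip moves it). Starts at 0 to 0.25.
- long_stay_mid (a point): Point on the axis of the long stay's bar, 55 mm from its pivot; turns with the stay and shows which side wall it is on. Its x axis points along the bar to the tip, its y axis along the pivot; across y the bar is 10 mm wide and free on both sides to grasp.
- short_stay (a joint): Angle of the short stay, rad, as for the long one, on the opposite side wall; the same bar but only 65 mm from pivot to tip. Starts lying flat or up to 0.1 raised.

How it is judged (in metres and radians):
On the way:
1. the long stay stands up at its stop (within about 17 degrees) while the lid is still thrown back (value of joint long_stay above 1.1 rad and value of joint lid above 1.57 rad), for 0.2 s.
At the end, for the whole second after the job is handed in: The long stay is up (within 10 degrees of its stop) and the lid rests on it with its weight, still, at 0.64 to 0.86 rad open (value of joint long_stay above 1.22 rad and value of joint lid between 0.64 and 0.86 rad and contact force between lid and long_stay above 0.3 N and velocity of joint lid between -0.05 and 0.05 rad/s); the robot touches nothing.
It fails at once if the short stay is lifted (beyond 0.4 rad) (value of joint short_stay above 0.4 rad).
It also fails if it takes over 48 s, if anything falls off the work surface, if the arm or the gripper's body presses on something with over 40 N, if the wrist force passes 120 N, or if a joint passes its speed limit or range.

ROBOT

A 6-joint arm with a two-finger parallel gripper is mounted at the origin on a cart in front of the work surface, level with it; the furniture and walls round the work are solid. World frame = base frame: x ahead of the robot, y to its left, z up, the work surface at z = 0. Lengths are in m, angles in degrees, forces in N, time in s.
With the tool pointing down it reaches from about 0.3 to 0.75 m from the base axis. Payload 8.5 kg.
Tool frame: the origin (TCP) lies on the centre line of the jaws, within the pads' length; the fingertips stand 17 mm ahead of it and the grasp point (between the pads) lies 2 mm behind it; z points along the fingers, y is the line along which they close (so a half turn about z gives the same grasp; the last joint's range is limited). The gripper opens to 85 mm and grips with 20 to 120 N. Pads are 22 mm wide; open, the fingers measure 114 mm over their backs; the gripper's body (76 mm by 85 mm) begins 54 mm behind the grasp point. The pads swing forward as they close: fully open they stand 13 mm farther back than shut.
Start: joints at [63.237, 21.807, 74.336, -0, 83.858, -12.336], TCP at [0.137, 0.533, 0.248] pointing down, gripper open.
Joint ranges: [-178.18, 178.18], [-50.72, 133.34], [12.68, 142.11], [-81.47, 261.47], [9.98, 163.14], [-165.26, 165.26]. Speed limits (degrees/s): [136.94, 136.94, 180, 180, 180, 180].

INTERFACE

Orientations are given as a 3x3 rotation matrix whose columns are the frame's x, y, z axes.
In Python, from rig import env gives the robot as it stands.
- The arm moves only by the shell command python3 -m handwheel 'ROWS' [OPENING] [FORCE]. ROWS is JSON, a list that holds one entry, the list of rows, each a list of 4 numbers: the shift along the tool's x, y, z in m, then the turn about the tool's z in rad. In form: [[[x, y, z, roll], ...]]. A call has 1 to 5 rows; each row shifts and turns the commanded pose from where the row before left it, along the tool's axes as they then stand; what a row does not reach is not made up. A row lasts 1/12 s, in which the tool goes at most 41.7 mm and 7.16 degrees, less where a joint would pass 70% of its speed; a pose out of reach is approached as far as the arm can. A call is refused whole if a number of a shift passes 0.0417 or a number of a turn 0.125, either way. A call with a gripper value outside its range is refused whole. OPENING is the opening in per cent of the stroke, from 0 (shut) to 100 (fully open), set as the call begins (- or left out, the last holds). The fingers move at their own pace and stop on an object; FORCE is the grip in N (left out, the last holds). Time passes only in rows, so rows that do not move let the fingers close. It gives the time, the measured TCP pose, the force and the opening at its end, in the units of the state.
- env.observe(): the state, without advancing time (a new reading comes with each control period).
- env.get_image(name): name is "side" or "top"; returns (picture, depth): 480x640x3 uint8, red, green, blue; 480x640 float32, m along the optical axis (not along the pixel's ray), 0 where there is no reading.
- env.camera_params(name): a dict with "K" (3x3 intrinsics, pixels), "rvec" (rotation vector, rad) and "tvec" (3), from world to camera coordinates, as OpenCV has them. Camera axes: x right, y down, z forward; pixel columns grow to the right and rows downward; lengths in m; the calibration is good to about 2 mm. A picture is of the moment at which its call begins. camera_params takes no time and is no camera call.
- env.close_job(): hands the job in, once; it reports no verdict.
The state is a dict: "time_s": time; "q": joint angles; "qvel": joint speeds; "joint_efforts": joint torques, N m; "position": TCP position; "tool_rot": TCP orientation; "ft_force": force on the tool from outside, world axes, zero at the start; "wrist_torque": the same for the moment, N m; "grip_width": finger opening in m.
Only numpy, scipy, OpenCV 4.12 (cv2) and the standard library are available. Lean on these libraries where they do the work, as an engineer would, in place of code of your own. Each camera call takes 0.05 s, during which the arm holds its last target. There are 200 camera calls.

## Working session

There is one attempt and no reset: what is moved stays moved. The work goes in short steps, Python scripts to look and compute and a shell command to move; the robot and the scene stay as the last step left them, time stands still between calls to the robot, and variables do not carry over. Pictures are saved under pics/ and viewed, on a budget of 10 in all, crops included, one or two more only if the job needs it, and the job is handed in when it is done.

```bash
mkdir -p pics
cat > h.py <<'E'
import numpy as np, cv2
from rig import env
def cam(n):
    p=env.camera_params(n); R,_=cv2.Rodrigues(np.array(p["rvec"],float)); return np.array(p["K"],float),R,np.array(p["tvec"],float).ravel()
def cloud(n,d):
    K,R,t=cam(n); v,u=np.mgrid[:480,:640]
    P=np.stack([(u-K[0,2])/K[0,0]*d,(v-K[1,2])/K[1,1]*d,d],-1)
    W=(P-t)@R; W[d<=0]=np.nan; return W
def proj(n,X):
    K,R,t=cam(n); c=np.atleast_2d(X)@R.T+t; c=c@K.T; return c[:,:2]/c[:,2:]
E
python3 - <<'E'
from h import *
s=env.observe(); print({k:np.round(v,3).tolist() for k,v in s.items()})
for n in("top","side"):
    im,d=env.get_image(n); np.savez(f"pics/{n}0.npz",im=im,d=d)
    cv2.imwrite(f"pics/{n}0.png",im[:,:,::-1])
    K,R,t=cam(n); print(n,(-R.T@t).round(3),R.round(2).tolist(),K[0,0])
E
```

```text
{'time_s': 0.0, 'q': [63.237, 21.844, 74.385, -0.001, 83.855, -12.335], 'qvel': [-0.045, -0.001, 0.034, 0.057, 0.114, -0.015], 'joint_efforts': [-0.0, -44.847, -23.128, -0.0, 0.005, -0.0], 'position': [0.137, 0.532, 0.248], 'tool_rot': [[-0.968, 0.249, -0.001], [0.249, 0.968, -0.001], [0.0, -0.001, -1.0]], 'ft_force': [0.231, 0.24, -0.521], 'wrist_torque': [-0.021, 0.031, 0.041], 'grip_width': 0.086}
top [ 0.363 -0.09   0.918] [[0.02, -1.0, -0.01], [-0.98, -0.02, -0.18], [0.18, 0.01, -0.98]] 554.2916345703995
side [0.365 0.631 0.539] [[-0.98, -0.19, -0.02], [-0.09, 0.52, -0.85], [0.17, -0.83, -0.53]] 507.1004035056124
```

View pics/top0.png

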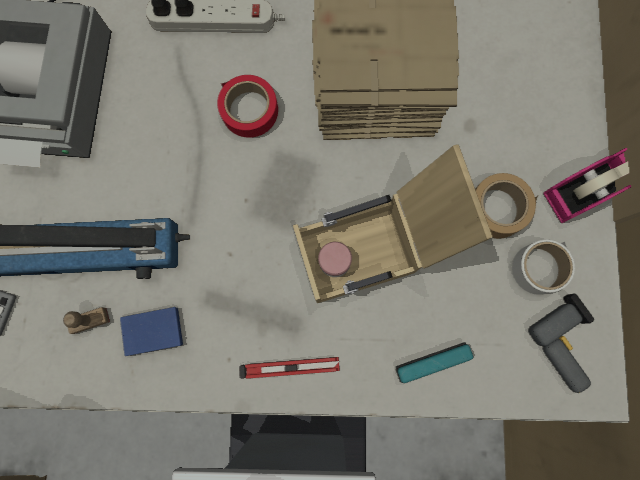

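View pics/side0.png

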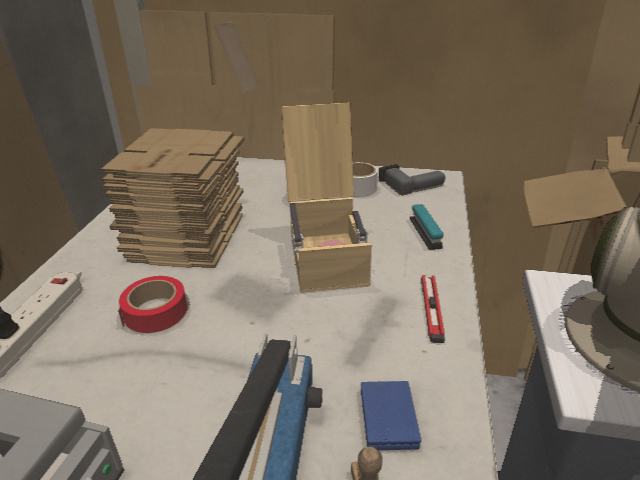

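The top view shows the box with its front at the left (px 297–318, 228–298) and its hinge at the right (395–415, 195–270). The longer dark bar is on the far side (325–392, 197–222) and the shorter one on the near side (347–392, 273–292). In the side view the lid stands thrown back.

Run:
```python
from h import *
z=np.load("pics/top0.npz"); im,d=z["im"],z["d"]; W=cloud("top",d)
hsv=cv2.cvtColor(im,cv2.COLOR_RGB2HSV)
v,u=np.mgrid[:480,:640]
roi=(u>285)&(u<425)&(v>185)&(v<305)
# bar: dark pixels
dark=roi&(hsv[...,2]<75)&(W[...,2]>0.05)
n,lab,st,c=cv2.connectedComponentsWithStats(dark.astype(np.uint8))
for i in range(1,n):
    if st[i,4]<60: continue
    P=W[lab==i]; xy=P[:,:2].astype(np.float32)
    r=cv2.minAreaRect(xy); m=np.median(P,0)
    print("dark",st[i],m.round(4),r); print(cv2.boxPoints(r).round(3).tolist(), np.percentile(P[:,2],[5,50,95]).round(3))
# wall tops 85mm, wood coloured
wood=roi&(abs(W[...,2]-.085)<.006)&(hsv[...,1]>40)
P=W[wood]; r=cv2.minAreaRect(P[:,:2].astype(np.float32)); print("walltops",wood.sum(),r,cv2.boxPoints(r).round(3).tolist())
wood=roi&(W[...,2]>.02)&(W[...,2]<.092)&(u<418)
r=cv2.minAreaRect(W[wood][:,:2].astype(np.float32)); print("all",r,cv2.boxPoints(r).round(3).tolist())
l=(u>395)&(u<495)&(v>140)&(v<270)&(W[...,2]>.12); P=W[l]; print("lid",P[:,2].max(),P[np.argsort(-P[:,2])[:200]].mean(0), P.min(0),P.max(0))
```

```text
dark [325 195  69  27 483] [ 0.5595 -0.1246  0.0833] ((0.5604587197303772, -0.12541384994983673), (0.011152492836117744, 0.11004988849163055), 17.73765754699707)
[[0.5379999876022339, -0.07500000298023224], [0.5720000267028809, -0.18000000715255737], [0.5830000042915344, -0.17599999904632568], [0.5490000247955322, -0.07100000232458115]] [0.072 0.083 0.091]
dark [346 271  47  20 315] [ 0.4474 -0.1425  0.0799] ((0.4488354027271271, -0.1433236002922058), (0.010746538639068604, 0.07387707382440567), 17.9173526763916)
[[0.4320000112056732, -0.10999999940395355], [0.45500001311302185, -0.18000000715255737], [0.4650000035762787, -0.1770000010728836], [0.4429999887943268, -0.10700000077486038]] [0.074 0.08  0.084]
walltops 907 ((0.5009140372276306, -0.12196463346481323), (0.12307687848806381, 0.17057611048221588), 18.312744140625) [[0.41600000858306885, -0.05999999865889549], [0.4690000116825104, -0.22200000286102295], [0.5860000252723694, -0.18400000035762787], [0.5329999923706055, -0.02199999988079071]]
all ((0.5008323788642883, -0.12216164916753769), (0.13157860934734344, 0.17086482048034668), 18.477861404418945) [[0.41100001335144043, -0.06199999898672104], [0.4659999907016754, -0.2240000069141388], [0.5899999737739563, -0.18199999630451202], [0.5360000133514404, -0.019999999552965164]]
lid 0.25418243565755644 [ 0.54887116 -0.2545496   0.25153876] [ 0.47114806 -0.27961873  0.12006736] [ 0.60543232 -0.19226668  0.25418244]
```

```bash
cat >> h.py <<'E'
a=np.deg2rad(18.2); C=np.array([.501,-.122]); EX=np.array([np.sin(a),-np.cos(a)]); EY=np.array([np.cos(a),np.sin(a)])
def box(P): P=np.atleast_2d(P); q=P[:,:2]-C; return np.c_[q@EX,q@EY,P[:,2]]
E
python3 - <<'E'
from h import *
z=np.load("pics/top0.npz"); im,d=z["im"],z["d"]; W=cloud("top",d); B=box(W.reshape(-1,3)).reshape(480,640,3)
hsv=cv2.cvtColor(im,cv2.COLOR_RGB2HSV); dark=(hsv[...,2]<75)
for s in(1,-1):
    m=dark&(abs(B[...,1]-.056*s)<.015)&(B[...,0]>-.012)&(B[...,0]<.08)&(B[...,2]>.06)&(B[...,2]<.13)
    p=np.polyfit(B[m][:,0],B[m][:,2],1); print(s,m.sum(),p,"y",np.median(B[m][:,1]),"z@.0275",np.polyval(p,.0275),"x",B[m][:,0].min(),B[m][:,0].max())
m=np.isfinite(W[...,2]); st=m&(W[...,0]>.58)&(W[...,2]>.03)&(W[...,1]>-.25)&(W[...,1]<.15)&(B[...,1]>.07)
print("stack",np.nanmin(W[st],0),np.nanmax(W[st],0))
l=(B[...,2]>.11)&(B[...,0]>.08)&(B[...,0]<.16)&(abs(B[...,1])<.08); p=np.polyfit(B[l][:,2],B[l][:,0],1); print("lid slope dx/dz",p,"y",np.nanmin(B[l],0),np.nanmax(B[l],0))
print("TCP in box",box(env.observe()["position"]))
E
python3 -m handwheel '[[[0,0,0,0.125],[0,0,0,0.125],[0,0,0,0.125],[0,0,0,0.125],[0,0,0,0.125]]]' 50 20
python3 -m handwheel '[[[0,0,0,0.125],[0,0,0,0.125],[0,0,0,0.125],[0,0,0,0]]]'
```

```text
1 374 [0.09987835 0.08156174] y 0.05455315140264945 z@.0275 0.08430839343965024 x -0.011866440645168227 0.07657031421979295
-1 210 [0.06958797 0.07993853] y -0.05663576605241376 z@.0275 0.08185220361953327 x -0.011867209463095042 0.036581526317631806
stack [ 0.6856989  -0.24998525  0.03000434] [0.94327167 0.14981964 0.19341626]
lid slope dx/dz [0.35381464 0.05101979] y [ 0.08890701 -0.06290352  0.11000619] [0.14786717 0.0628174  0.25418244]
TCP in box [[-0.73542592 -0.14145149  0.24776808]]
time_s: 0.52
position: [0.137, 0.5325, 0.2479]
tool_rot: [[-0.635, 0.773, -0.0], [0.773, 0.635, -0.001], [-0.0, -0.001, -1.0]]
ft_force: [0.5, -0.5, 0.3]
grip_width: 0.0428
time_s: 0.85
position: [0.137, 0.5325, 0.248]
tool_rot: [[-0.309, 0.951, -0.0], [0.951, 0.309, -0.001], [-0.001, -0.001, -1.0]]
ft_force: [-0.4, 0.8, 0.3]
grip_width: 0.0425
```

```bash
python3 -m handwheel '[[[-0.038,0.01,0,0],[-0.038,0.01,0,0],[-0.038,0.01,0,0],[-0.038,0.01,0,0],[-0.038,0.01,0,0]]]' 
python3 -m handwheel '[[[-0.038,0.01,0,0],[-0.038,0.01,0,0],[-0.038,0.01,0,0],[-0.038,0.01,0,0],[-0.038,0.01,0,0]]]' 
python3 -m handwheel '[[[-0.038,0.01,0,0],[-0.038,0.01,0,0],[-0.038,0.01,0,0],[-0.038,0.01,0,0],[-0.038,0.01,0,0]]]' | tail -5
python3 -c "
from h import *
print(box(env.observe()['position']))"
```

```text
time_s: 1.27
position: [0.2444, 0.3663, 0.2482]
tool_rot: [[-0.318, 0.948, -0.0], [0.948, 0.318, -0.0], [-0.0, -0.0, -1.0]]
ft_force: [1.6, -0.5, 0.7]
grip_width: 0.0427
time_s: 1.68
position: [0.3516, 0.2014, 0.2484]
tool_rot: [[-0.318, 0.948, 0.0], [0.948, 0.318, 0.0], [0.0, 0.0, -1.0]]
ft_force: [0.7, -0.0, -0.1]
grip_width: 0.0428
time_s: 2.1
position: [0.4588, 0.0365, 0.2483]
tool_rot: [[-0.317, 0.948, -0.0], [0.948, 0.317, 0.0], [0.0, -0.0, -1.0]]
ft_force: [0.5, 0.8, 0.1]
grip_width: 0.0423
[[-0.16372656  0.00941623  0.24828117]]
```

```bash
python3 -m handwheel '[[[-0.038,0.009,0,0],[-0.038,0.009,0,0],[-0.038,0.009,0,0],[-0.038,0.009,0,0],[-0.038,0.009,0,0]]]' | head -2
python3 -m handwheel '[[[-0.004,0.001,0.03,0],[0,0,0.03,0],[0,0,0.03,0],[0,0,0.015,0],[0,0,0,0]]]'
python3 - <<'E'
from h import *
print(box(env.observe()['position']))
for n in("top","side"):
    im,d=env.get_image(n); c=im[120:330,230:520] if n=="top" else im[90:310,220:440]
    cv2.imwrite(f"pics/{n}1.png",cv2.resize(c,None,fx=2.5,fy=2.5)[:,:,::-1])
    print(n,proj(n,[env.observe()['position']]))
E
```

```text
time_s: 2.52
position: [0.5611, -0.1297, 0.2481]
time_s: 2.93
position: [0.5612, -0.1308, 0.1396]
tool_rot: [[-0.317, 0.948, -0.007], [0.948, 0.317, 0.003], [0.005, -0.005, -1.0]]
ft_force: [0.3, -0.1, -0.6]
grip_width: 0.0425
[[0.02716457 0.05440268 0.1395894 ]]
top [[365.4172086  196.93458843]]
side [[291.94097435 186.88280745]]
```

View pics/side1.png

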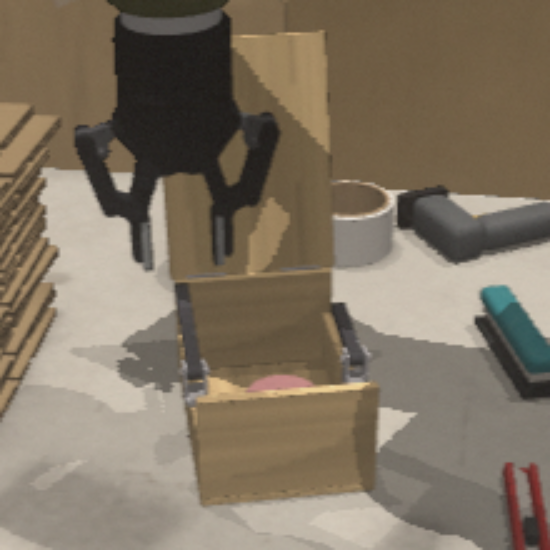

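The side view shows the fingers (crop px 140 and 222, 255) centred over the long bar (≈184, 290), with the lid well clear. I'll descend and grip.

```bash
python3 -m handwheel '[[[-0.003,0.001,0.02,0],[0,0,0.02,0],[0,0,0.015,0],[0,0,0.006,0],[0,0,0,0]]]' 
python3 -m handwheel '[[[0,0,0,0],[0,0,0,0],[0,0,0,0],[0,0,0,0],[0,0,0,0]]]' 0 30
python3 -c "
from h import *
print(box(env.observe()['position']))"
```

```text
time_s: 3.45
position: [0.5648, -0.1339, 0.0825]
tool_rot: [[-0.315, 0.949, -0.0], [0.949, 0.315, 0.0], [0.0, -0.0, -1.0]]
ft_force: [-0.0, 0.0, 0.3]
grip_width: 0.0427
time_s: 3.87
position: [0.5633, -0.135, 0.0832]
tool_rot: [[-0.314, 0.949, -0.003], [0.949, 0.314, -0.002], [-0.001, -0.003, -1.0]]
ft_force: [-8.8, -6.0, 3.2]
grip_width: 0.0092
[[0.03176534 0.05509329 0.08318181]]
```

```bash
python3 -m handwheel '[[[0,0,0,0],[0,0,0,0],[0,-0.001,0.005,0],[0,0,0,0]]]' 20
python3 -m handwheel '[[[0,0,0,0],[0,0,0,0],[0,0,0,0],[0,0,0,0]]]' 0 25
python3 - <<'E'
from h import *
p=box(env.observe()['position'])[0];print(p)
g=p+[0,0,.002]; piv=np.array([-.0275,.072]); r=np.hypot(g[0]-piv[0],g[2]-piv[1]); t0=np.arctan2(g[2]-piv[1],g[0]-piv[0]); print(r,t0)
th=np.linspace(t0,1.40,16); X=r*np.cos(th);Z=r*np.sin(th)
for a,b in zip(-np.diff(X),-np.diff(Z)): print([round(a,4),0,round(b,4),0])
E
```

```text
time_s: 4.2
position: [0.5635, -0.134, 0.0769]
tool_rot: [[-0.314, 0.949, -0.0], [0.949, 0.314, 0.0], [0.0, -0.0, -1.0]]
ft_force: [0.1, 0.5, 0.2]
grip_width: 0.0175
time_s: 4.53
position: [0.5628, -0.1343, 0.077]
tool_rot: [[-0.314, 0.949, -0.003], [0.949, 0.314, 0.0], [0.001, -0.003, -1.0]]
ft_force: [-4.7, -2.3, -0.4]
grip_width: 0.0095
[0.03099293 0.0548191  0.0769601 ]
0.05890556408793017 0.11843352001522037
[np.float64(0.0008), 0, np.float64(-0.005), 0]
[np.float64(0.0012), 0, np.float64(-0.0049), 0]
[np.float64(0.0016), 0, np.float64(-0.0048), 0]
[np.float64(0.002), 0, np.float64(-0.0046), 0]
[np.float64(0.0024), 0, np.float64(-0.0044), 0]
[np.float64(0.0028), 0, np.float64(-0.0042), 0]
[np.float64(0.0031), 0, np.float64(-0.0039), 0]
[np.float64(0.0035), 0, np.float64(-0.0036), 0]
[np.float64(0.0038), 0, np.float64(-0.0033), 0]
[np.float64(0.004), 0, np.float64(-0.003), 0]
[np.float64(0.0043), 0, np.float64(-0.0027), 0]
[np.float64(0.0045), 0, np.float64(-0.0023), 0]
[np.float64(0.0047), 0, np.float64(-0.0019), 0]
[np.float64(0.0048), 0, np.float64(-0.0015), 0]
[np.float64(0.0049), 0, np.float64(-0.0011), 0]
```

Gripped with the geometry as expected, so I'll swing the bar up its arc and watch the forces.

```bash
python3 -m handwheel '[[[0.0008,0,-0.005,0],[0.0012,0,-0.0049,0],[0.0016,0,-0.0048,0],[0.002,0,-0.0046,0],[0.0024,0,-0.0044,0]]]' | grep -E "time|pos|ft|grip"
python3 -m handwheel '[[[0.0028,0,-0.0042,0],[0.0031,0,-0.0039,0],[0.0035,0,-0.0036,0],[0.0038,0,-0.0033,0],[0.004,0,-0.003,0]]]'| grep -E "time|pos|ft|grip"
```

```text
time_s: 4.95
position: [0.5601, -0.1264, 0.1009]
ft_force: [-5.0, -2.6, -5.7]
grip_width: 0.0094
time_s: 5.37
position: [0.5549, -0.1105, 0.1191]
ft_force: [-5.0, -6.5, -4.9]
grip_width: 0.0097
```

```bash
python3 -m handwheel '[[[0.0043,0,-0.0027,0],[0.0045,0,-0.0023,0],[0.0047,0,-0.0019,0],[0.0048,0,-0.0015,0],[0.0049,0,-0.0011,0]]]'| grep -E "time|pos|ft|grip"
python3 -m handwheel '[[[0.002,0,0,0],[0,0,0,0],[0,0,0,0]]]'| grep -E "time|pos|ft|grip"
python3 - <<'E'
from h import *
p=box(env.observe()['position'])[0];print(p, np.arctan2(p[2]+.002-.072,p[0]+.0275))
im,d=env.get_image("side"); cv2.imwrite("pics/side2.png",cv2.resize(im[90:310,220:440],None,fx=2.5,fy=2.5)[:,:,::-1])
E
```

```text
time_s: 5.78
position: [0.5478, -0.089, 0.1291]
ft_force: [-6.7, -7.8, -2.1]
grip_width: 0.0092
time_s: 6.03
position: [0.5472, -0.087, 0.1294]
ft_force: [-7.2, -5.0, 2.4]
grip_width: 0.0094
[-0.01882102  0.05476966  0.12941599] 1.425750680289052
```

View pics/side2.png

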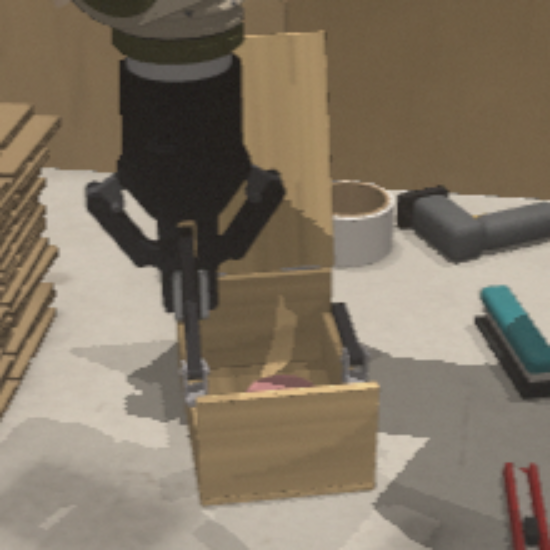

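The bar stands upright in the jaws (crop px 190, 225–375) and the lid is still back. I'll release and go straight up.

```bash
python3 -m handwheel '[[[0,0,0,0],[0,0,0,0],[0,0,0,0],[0,0,0,0],[0,0,0,0]]]' 50 | grep -E "time|pos|ft|grip"
python3 -m handwheel '[[[0,0,-0.01,0],[0,0,-0.025,0],[0,0,-0.04,0],[0,0,-0.04,0],[0,0,-0.04,0]]]' | grep -E "time|pos|ft|grip"
python3 -m handwheel '[[[0,0,-0.035,0],[0,0,0,0],[0,0,0,0]]]' 0| grep -E "time|pos|ft|grip"
python3 - <<'E'
from h import *
print(box(env.observe()['position'])[0])
im,d=env.get_image("side"); cv2.imwrite("pics/side3.png",cv2.resize(im[90:310,220:440],None,fx=2.5,fy=2.5)[:,:,::-1])
W=cloud("side",d);B=box(W.reshape(-1,3)).reshape(480,640,3); hsv=cv2.cvtColor(im,cv2.COLOR_RGB2HSV)
m=(hsv[...,2]<80)&(abs(B[...,1]-.056)<.015)&(B[...,2]>.09)&(B[...,2]<.19)&(abs(B[...,0])<.06)
if m.sum()>20: print(m.sum(),"z",B[m][:,2].max(),"dx/dz",np.polyfit(B[m][:,2],B[m][:,0],1), "want",1/np.tan(1.4))
E
```

```text
time_s: 6.5
position: [0.5481, -0.0862, 0.1287]
ft_force: [0.8, 0.3, -0.1]
grip_width: 0.0426
time_s: 6.92
position: [0.5474, -0.0861, 0.2863]
ft_force: [1.0, -0.3, 0.5]
grip_width: 0.0425
time_s: 7.17
position: [0.5481, -0.0863, 0.321]
ft_force: [0.4, -0.4, -1.4]
grip_width: 0.0071
[-0.01919123  0.05589794  0.32097011]
273 z 0.16924919755179613 dx/dz [ 0.34071278 -0.05752227] want 0.17247672583180004
```

View pics/side3.png

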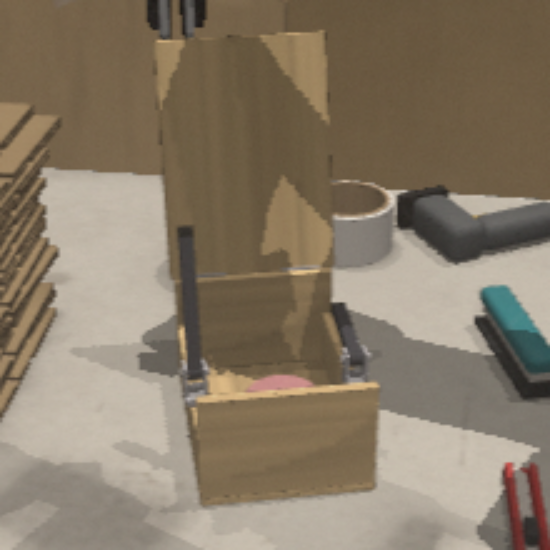

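Run:
```python
from h import *
S=lambda t,r=.1:[ -.0275+r*np.cos(t),.072+r*np.sin(t)]
for n in("side","top"):
    im,d=env.get_image(n); W=cloud(n,d);B=box(W.reshape(-1,3)).reshape(480,640,3); hsv=cv2.cvtColor(im,cv2.COLOR_RGB2HSV)
    m=(hsv[...,2]<90)&(abs(B[...,1]-.056)<.012)&(B[...,2]>.09)&(B[...,2]<.185)&(abs(B[...,0])<.06)
    P=B[m]; print(n,m.sum())
    for z in np.arange(.095,.18,.01):
        q=P[abs(P[:,2]-z)<.005]
        if len(q)>4: print(round(z,3),np.percentile(q[:,0],[5,25,50,75,95]).round(4))
    if m.sum():
        v,u=np.nonzero(m); print("px",u.min(),u.max(),v.min(),v.max())
    for t in(1.25,1.4):
        x,z=S(t); w=np.r_[C+x*EX+.056*EY,z]; print(t,proj(n,w).round(1))
    if n=="top": cv2.imwrite("pics/top3.png",cv2.resize(im[120:330,230:520],None,fx=2.5,fy=2.5)[:,:,::-1])
```

```text
side 298
0.095 [-0.028  -0.0261 -0.0252 -0.0237 -0.0215]
0.105 [-0.0248 -0.0225 -0.0212 -0.0204 -0.0191]
0.115 [-0.0208 -0.0198 -0.0186 -0.0173 -0.0136]
0.125 [-0.0178 -0.0161 -0.0144 -0.0135 -0.0126]
0.135 [-0.0154 -0.0133 -0.0118 -0.01   -0.0091]
0.145 [-0.0117 -0.0089 -0.0078 -0.007  -0.006 ]
0.155 [-0.0078 -0.0063 -0.005  -0.0044 -0.003 ]
0.165 [-0.0047 -0.003  -0.0015  0.0003  0.0042]
px 291 300 180 230
1.25 [[292.5 180.9]]
1.4 [[293.2 182.7]]
top 0
1.25 [[350.  196.9]]
1.4 [[340.1 199.2]]
```

View pics/top3.png

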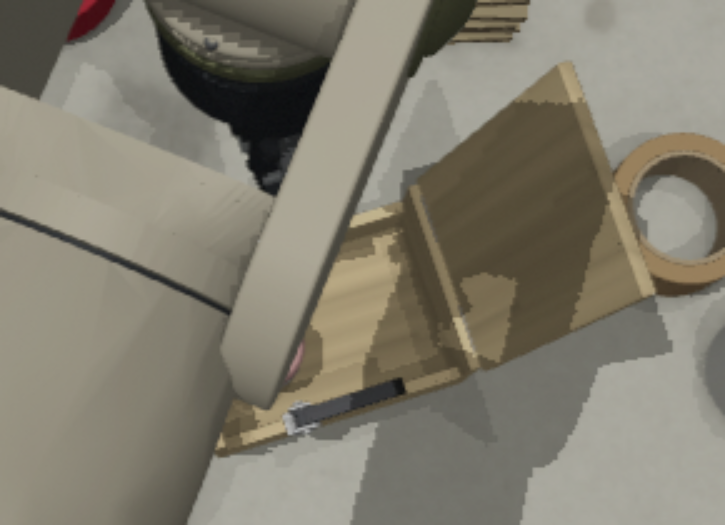

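The side depth shows the bar at about 1.24 rad: its front face leans 0.34 in x per z, against 0.17 expected at the stop. It slid in the pads. In the top view the arm hides its tip; the short stay still lies flat (crop px 290–400, 385–425). I'll push it to the stop with shut fingers from its rear side.

```bash
python3 -m handwheel '[[[-0.033,0,0,0],[-0.033,0,0,0],[0,0,0.035,0],[0,0,0.04,0],[0,0,0.04,0]]]' 0 30| grep -E "time|pos|ft|grip"
python3 -m handwheel '[[[0,0,0.04,0],[0,0,0.013,0],[0.01,0,0,0],[0.01,0,0,0],[0.007,0,0,0]]]' | grep -E "time|pos|ft|grip"
python3 -c "
from h import *
print(box(env.observe()['position']))"
```

```text
time_s: 7.73
position: [0.568, -0.1493, 0.201]
ft_force: [1.9, -0.1, -0.1]
grip_width: 0.0001
time_s: 8.15
position: [0.5601, -0.1221, 0.1516]
ft_force: [0.0, 0.2, 0.4]
grip_width: 0.0002
[[0.01856276 0.0560728  0.15161012]]
```

```bash
python3 -m handwheel '[[[0.006,0,0,0],[0.005,0,0,0],[0.004,0,0,0]]]' | grep -E "time|pos|ft|grip"
python3 -m handwheel '[[[0.002,0,0,0],[0.002,0,0,0],[0,0,0,0]]]' | grep -E "time|pos|ft|grip"
python3 -m handwheel '[[[0.001,0,0,0],[0.001,0,0,0],[0,0,0,0]]]' | grep -E "time|pos|ft|grip"
python3 -c "
from h import *
print(box(env.observe()['position']))"
```

```text
time_s: 8.4
position: [0.5556, -0.1085, 0.1517]
ft_force: [0.9, -4.3, 3.2]
grip_width: -0.0001
time_s: 8.65
position: [0.5555, -0.1077, 0.152]
ft_force: [3.0, -12.2, 0.9]
grip_width: -0.0002
time_s: 8.9
position: [0.5553, -0.1071, 0.1521]
ft_force: [4.6, -17.8, 0.2]
grip_width: -0.0002
[[0.00284807 0.0562429  0.15213147]]
```

Contact at box x = 0.003 with the force climbing: the bar is on its stop, where the geometry predicted. I'll back off, rise and check.

```bash
python3 -m handwheel '[[[-0.01,0,0,0],[-0.015,0,0,0],[0,0,-0.03,0],[0,0,-0.04,0],[0,0,-0.04,0]]]' | grep -E "time|pos|ft|grip"
python3 -m handwheel '[[[0,0,-0.04,0],[0,0,-0.02,0],[-0.035,-0.01,0,0],[-0.035,-0.01,0,0],[-0.035,-0.01,0,0]]]' | grep -E "time|pos|ft|grip"
python3 -m handwheel '[[[-0.035,-0.013,0,0],[-0.035,-0.013,0,0],[0,0,0,0]]]' | grep -E "time|pos|ft|grip"
python3 - <<'E'
from h import *
print(box(env.observe()['position']))
im,d=env.get_image("side"); W=cloud("side",d);B=box(W.reshape(-1,3)).reshape(480,640,3); hsv=cv2.cvtColor(im,cv2.COLOR_RGB2HSV)
m=(hsv[...,2]<90)&(abs(B[...,1]-.056)<.012)&(B[...,2]>.09)&(B[...,2]<.163)&(abs(B[...,0])<.06)
p=np.polyfit(B[m][:,2],B[m][:,0],1); print(m.sum(),p,"angle",np.arctan2(1,p[0]),"x@.155",np.polyval(p,.155))
l=(hsv[...,1]>40)&(B[...,2]>.11)&(B[...,2]<.27)&(B[...,0]>.07)&(B[...,0]<.17)&(abs(B[...,1])<.06); p=np.polyfit(B[l][:,2],B[l][:,0],1); print("lid dx/dz",p,B[l].max(0))
E
```

```text
time_s: 9.32
position: [0.561, -0.1277, 0.2614]
ft_force: [0.3, -0.0, 0.1]
grip_width: 0.0001
time_s: 9.73
position: [0.5658, -0.2376, 0.3212]
ft_force: [-0.2, 1.2, -0.8]
grip_width: 0.0
time_s: 9.98
position: [0.5618, -0.3174, 0.3188]
ft_force: [0.2, -0.9, -1.0]
grip_width: 0.0003
[[ 0.20465888 -0.00323951  0.31878307]]
226 [ 0.16813039 -0.04370152] angle 1.4042238207712887 x@.155 -0.017641309656562156
lid dx/dz [0.34014399 0.05423482] [0.14431055 0.05997442 0.25229408]
```

The stay is at 1.404 rad and the lid is still back. Next I lower the shut fingers behind the lid and push it forward gently.

```bash
python3 -m handwheel '[[[0,0,0.03,0],[0,0,0.03,0],[0,0,0.026,0],[0.015,0.003,0,0],[0.02,0,0,0]]]' | grep -E "time|pos|ft"
python3 -m handwheel '[[[0.01,0,0,0],[0.006,0,0,0],[0.006,0,0,0],[0.006,0,0,0],[0.006,0,0,0]]]' | grep -E "time|pos|ft"
python3 -c "
from h import *
print(box(env.observe()['position']))"
```

```text
time_s: 10.45
position: [0.5547, -0.2761, 0.2324]
ft_force: [0.3, -0.3, 1.0]
time_s: 10.87
position: [0.5443, -0.2443, 0.2347]
ft_force: [-0.2, -1.9, 5.5]
[[0.12970869 0.00291119 0.23473539]]
```

```bash
python3 -m handwheel '[[[0.006,0,0,0],[0.006,0,0,0],[0.006,0,0,0],[0.006,0,0,0],[0.006,0,0,0]]]' | grep -E "time|pos|ft"
python3 -m handwheel '[[[0.006,0,0,0],[0.005,0,0,0],[0,0,0,0],[0,0,0,0],[0,0,0,0]]]' | grep -E "time|pos|ft"
python3 - <<'E'
from h import *
print(box(env.observe()['position']))
im,d=env.get_image("side"); cv2.imwrite("pics/side4.png",cv2.resize(im[90:310,220:440],None,fx=2.5,fy=2.5)[:,:,::-1])
E
```

```text
time_s: 11.28
position: [0.5356, -0.2169, 0.2379]
ft_force: [-2.0, -4.4, 19.3]
time_s: 11.7
position: [0.5314, -0.2056, 0.2341]
ft_force: [-1.1, -0.0, 0.2]
[[0.08889847 0.00276479 0.23407494]]
```

View pics/side4.png

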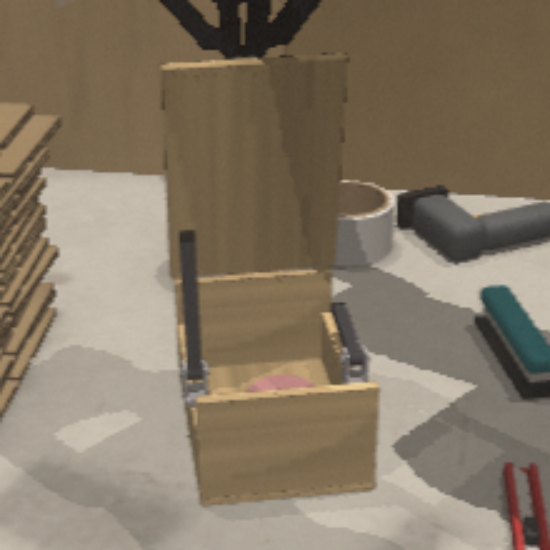

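The lid (crop px 165–345, 55–275) has passed upright and the force has gone, so it is sinking by itself. I'll back off and rise while it settles.

```bash
python3 -m handwheel '[[[-0.03,0,0,0],[-0.03,0,0,0],[-0.02,0,-0.02,0],[0,0,-0.03,0],[0,0,-0.03,0]]]' | grep -E "time|pos|ft"
for i in 1 2 3 4; do python3 -m handwheel '[[[0,0,0,0],[0,0,0,0],[0,0,0,0],[0,0,0,0],[0,0,0,0]]]' >/dev/null; done
cat > chk.py <<'E'
from h import *
s=env.observe(); print(s["time_s"],box(s['position']),np.round(s["ft_force"],1))
im,d=env.get_image("side"); cv2.imwrite("pics/side5.png",cv2.resize(im[90:310,220:440],None,fx=2.5,fy=2.5)[:,:,::-1])
for n in("side","top"):
    im,d=env.get_image(n); W=cloud(n,d);B=box(W.reshape(-1,3)).reshape(480,640,3)
    l=(B[...,2]>.1)&(B[...,2]<.25)&(B[...,0]>-.06)&(B[...,0]<.075)&(abs(B[...,1])<.045)
    if l.sum()>50:
        p=np.polyfit(B[l][:,0],B[l][:,2],1); r=B[l][:,2]-np.polyval(p,B[l][:,0]); print(n,l.sum(),"lid angle",np.arctan(-p[0]),"resid",r.std(),"zmax",B[l][:,2].max())
E
python3 chk.py
```

```text
time_s: 12.17
position: [0.5563, -0.2828, 0.314]
ft_force: [1.1, -0.1, -0.1]
13.8333 [[0.16883856 0.00291403 0.31452673]] [ 0.9 -1.   0.3]
side 1635 lid angle 0.7647928377750791 resid 0.0023791038905782353 zmax 0.21189326947637804
top 3292 lid angle 0.7356317132346754 resid 0.002034797368998649 zmax 0.21431211037926054
```

View pics/side5.png

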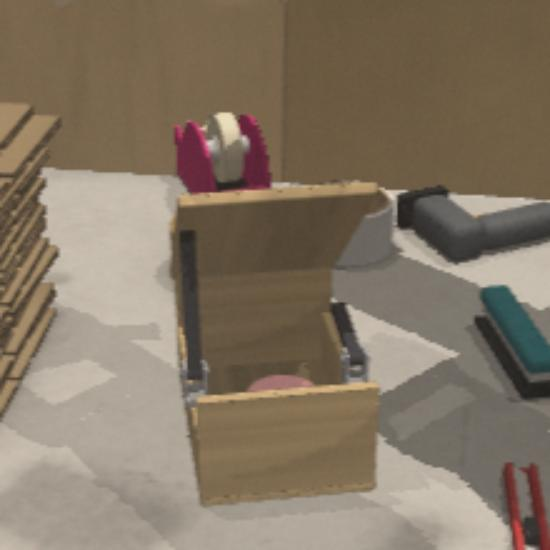

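The lid rests half open on the raised long stay (crop px 188, 235–375), at 0.74–0.76 rad. The short stay is down (px 345, 330) and the robot is clear. I'll check once more that it is at rest, then hand in.

```bash
python3 -m handwheel '[[[0,0,0,0],[0,0,0,0],[0,0,0,0],[0,0,0,0],[0,0,0,0]]]' >/dev/null; python3 chk.py && python3 -c "
from rig import env
print(env.close_job())"
```

```text
14.4 [[0.16882406 0.00292778 0.31454276]] [0.4 0.2 0.5]
side 1634 lid angle 0.7644090275679083 resid 0.0024142645663667974 zmax 0.21188153314101862
top 3294 lid angle 0.7361431876230188 resid 0.0020383132630874255 zmax 0.21452355209086013
the job is handed in; nothing more can be done
None
```

The lid now rests propped half open on the raised long stay, and I handed the job in at about 14.5 s of the 48 s allowed. No verdict was reported.

**What I did:** I gripped the long stay and swung it up. The bar had slid in the pads and stood at only about 1.24 rad, so I pushed it to its stop with the fingers shut. Then I tipped the lid forward from behind and moved the arm clear.

**Last checks:**
- **Long stay:** it measured 1.40 rad while the lid was still back. I did not measure it again after the lid came down; the last picture shows it upright under the lid.
- **Lid:** it measured 0.764 rad from the side camera and 0.736 rad from the top. The two differ by 0.03 rad, but both are inside 0.64–0.86. Readings 0.6 s apart were unchanged, so it is at rest.
- **Short stay:** the last picture shows it still lying down.
- **Robot:** the arm is clear, and the wrist force reads about zero.

**Disagreement:** during the lid push the wrist briefly read about 19 N upward, though I expected only 1–2 N. I think a finger rubbed on the lid. That is below the 40 N limit, and the reading vanished once the lid went over.

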